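# Fetch the amber vial from behind and pack it

## Task

Set the bottle and the pot that stand in front of the small amber vial aside, both upright on the metal tray. Then, while they stand there, take the vial from the rack and stand it upright in the well in the middle of the tub, close the tub with its lid so that the lid sits fully home and level, and put the bottle and the pot back upright on the rack, each where it stood at the start. Knock nothing over and leave the other things on the bench where they are.

Things in the scene. Friction and masses are not known exactly. Their poses are not given: they have to be found in the camera images.
- bottle: loose 100 ml bottle, clear body 56 mm across with a ribbed blue cap, 105 mm tall; the cap is 38 mm across and takes up the top 24 mm (z 81 to 105). Origin: centre of its underside, z up along the bottle. about 0.14 kg. It stands at the left or right end of the rack (swapped with the pot from start to start). Take it by the cap
- pot: loose screw-top sample pot, clear body with a broad white lid fixed on it, 59 mm tall; the lid is 51 mm across and takes up the top 14 mm (z 45 to 59), the body below is 46 mm across and tapers to 40 mm. Origin: centre of its underside, z up. 0.022 kg. It stands at the other end of the rack. Beside the vial there is no room for a finger: take it by the lid with the fingers on the rack's front (-x) and back (+x) sides
- amber_vial: loose small brown-amber vial with black cap, 22 mm across, 50 mm tall (cap 20 mm across, top 10 mm). Origin: centre of its underside, z up. 0.012 kg. It stands at the middle of the rack, behind and between the bottle and the pot, close in front of the rack's upright tab; once both are gone there is finger room on its rack +y and -y sides
- lid: loose round grey plastic lid of the tub, 140 mm across, with a black knob on top. Origin: centre of the underside of its plug, z up. The plug below (106 mm across at the bottom, 116 mm at the top, z 0 to 6 mm) goes inside the tub's rim; the 5 mm plate (z 6 to 11) rests on the rim; the knob is a cylinder 24 mm across from z 11 to z 41 mm. about 0.12 kg. It lies on the bench, plug down. Seated, its origin is 60 mm above the tub's origin, on the same axis
- rack: fixed grey plastic rack, a plate 100 (x) by 180 (y) by 6 mm; things stand on it 6 mm above its origin. Origin: centre of its underside; its +x axis points to its back, where it has an 18 mm high lip and in the middle (x 30 to 34 mm, y -18 to 18 mm) an upright tab whose top is at z 62 mm. Bottle and pot stand near x -12 mm, y +43 and -43 mm, the vial near x 10 mm, y 0
- tray: fixed shallow dark metal tray, 130 (x) by 230 (y) mm, wall 4 mm thick and 12 mm high, inner floor 4 mm above its origin. Origin: centre of its underside; y is its long axis. Bottle and pot fit side by side along y, for instance at y +55 and -55 mm
- tub: fixed round open grey plastic tub, 136 mm across outside, 128 mm inside, rim at z 66 mm, with a dark round insert inside whose top is at z 26 mm and which has a round well in the middle, 44 mm across, its floor at z 4 mm. Origin: centre of the underside, z up. In the well the vial's top stays below the lid's plug; on the insert it would hold the lid up
- tube: bystander, not to be moved: loose tube with a blue cap lying on the bench near its front edge, 120 mm long (along its y), 21 mm thick
- white_vial: bystander, not to be moved: loose clear vial with a white cap, 20 mm across, 50 mm tall, standing on the bench near its front edge. Origin: centre of its underside

How it is judged:
By the outcome, as a careful person would: the job done as asked, in the order asked, and still so for the second after the job is handed in, with the robot touching nothing.
It also fails if it takes over 136 s, if anything falls off the work surface, if the arm or the gripper's body presses on something with over 40 N, if the wrist force passes 120 N, or if a joint passes its speed limit or range.

## Robot

A 6-joint arm with a two-finger parallel gripper is mounted at the origin on a cart in front of the work surface, level with it; the furniture and walls round the work are solid. World frame = base frame: x ahead of the robot, y to its left, z up, the work surface at z = 0. Lengths are in m, angles in rad, forces in N, time in s.
With the tool pointing down it reaches from about 0.3 to 0.775 m from the base axis. Payload 14.6 kg.
Tool frame: the origin (TCP) lies at the very end of the fingers, on their centre line; the grasp point (between the pads) lies 19 mm behind it; z points along the fingers, y is the line along which they close (so a half turn about z gives the same grasp; the last joint's range is limited). The gripper opens to 94 mm and grips with 3 to 60 N. Pads are 16 mm wide; open, the fingers measure 119 mm over their backs; the gripper's body (75 mm by 177 mm) begins 78 mm behind the grasp point.
Start: joints at [1.154, 0.3, 1.521, -0, 1.321, -0.067], TCP at [0.188, 0.517, 0.205] pointing down, gripper open.
Joint ranges: [-3.03, 3.03], [-0.79, 2.21], [0.23, 2.52], [-1.04, 4.18], [0, 3.07], [-2.55, 2.55]. Speed limits (rad/s): [2.22, 2.22, 2.57, 3.14, 3.14, 3.14].

## Interface

Orientations are given as [roll, pitch, yaw] about the fixed x, y, z axes, in that order (R = Rz(yaw) Ry(pitch) Rx(roll)).
In Python, from station import * gives the robot as it stands.
- The arm moves only by the tool jog_arm, never from a script. Its argument "rows" is a list of rows, each a list of 3 entries, a list of its own where there are three numbers: the shift along the tool's x, y, z in m, then the turn about the tool's z in degrees, then the finger opening in m, from 0 to 0.094. A call has 1 to 12 rows; each row shifts and turns the commanded pose from where the row before left it, along the tool's axes as they then stand; what a row does not reach is not made up. A row lasts 1/12 s, in which the tool goes at most 41.7 mm and 7.16 degrees, less where a joint would pass 70% of its speed; a pose out of reach is approached as far as the arm can. A call is refused whole if a number of a shift passes 0.0417 or a number of a turn 7.16, either way. A call with a gripper value outside its range is refused whole. The fingers move at their own pace and stop on an object; "squeeze" is the grip in N (left out, the last holds). Time passes only in rows, so rows that do not move let the fingers close. It gives the time, the measured TCP pose, the force, the opening and the grip force at its end, in the units of the state.
- get_obs(): the state, without advancing time (a new reading comes with each control period).
- camera(name): name is "scene" or "top"; returns a dict with "image" (400x640x3 uint8, red, green, blue), "range_z" (400x640 float32, m along the optical axis (not along the pixel's ray), 0 where there is no reading), "K" (3x3 intrinsics, pixels), "world_from_camera" (4x4, takes a point from camera to world coordinates). Camera axes: x right, y up, looking along -z (the intrinsics and any distortion apply to the point x, -y, -z); pixel columns grow to the right and rows downward; lengths in m; the calibration is good to about 2 mm. A picture is of the moment at which its call begins.
- hand_in(): hands the job in; it is judged then, once.
Trained networks look in a picture, given as the dict that the camera call returned (one of the last four; its "shot" number tells which), for a name from the list of things; names that differ only in an ending like _2 or _b are one class to them, and where a whole thing is asked for, a point or a joint stands for the part that bears it (a point fixed in the world has none). Each returns a list of dicts, best first, with "p" (0 to 1); they miss things now and then, are a little off and sometimes report something else, mostly with a low value. They report only what shows in the picture. A call takes as long as a camera call.
- search_frame(label, picture): "at" ([column, row] as shares, 0 to 1, of the picture: columns of its width, rows of its height, amid what is visible of it).
- spot_point(label, picture): "at" ([column, row] as shares, 0 to 1, of the picture: columns of its width, rows of its height: a listed point, or the origin of a listed thing).
The state is a dict: "time_s": time; "qpos": joint angles; "joint_vel": joint speeds; "tau": joint torques, N m; "ee_pos": TCP position; "eef_rot": TCP orientation; "force": force on the tool from outside, world axes, zero at the start; "moment": the same for the moment, N m; "grip_width": finger opening in m; "grip_force": force on a finger pad.
Only numpy, scipy, OpenCV 4.12 (cv2) and the standard library are available. Lean on these libraries where they do the work, as an engineer would, in place of code of your own. Each camera call takes 0.05 s, during which the arm holds its last target. There are 200 camera calls.

## Working session

There is one attempt and no reset: what is moved stays moved. The work goes in short steps, Python scripts to look and compute and a tool call to move; the robot and the scene stay as the last step left them, time stands still between calls to the robot, and variables do not carry over. Pictures are saved under pics/ and viewed, at most 14 in all, crops included, and the job is handed in when it is done.

Besides the shell and the picture viewer there is one more tool, called after "Emit:" as a command line: name --argument value ..., lists and objects as JSON in quotes. jog_arm: Moves the arm, as the interface text tells. Its arguments: {"type":"object","properties":{"rows":{"type":"array","items":{"type":"array"}},"squeeze":{"type":"number"}},"required":["rows"]}

```bash
mkdir -p pics
cat > h.py <<'E'
from station import *
import numpy as np, cv2
def ray(c,col,row,z):
    K=c["K"];T=np.array(c["world_from_camera"])
    d=np.array([(col-K[0][2])/K[0][0],-(row-K[1][2])/K[1][1],-1.]);d=T[:3,:3]@d;o=T[:3,3]
    return o+d*(z-o[2])/d[2]
def cloud(c):
    K=c["K"];T=np.array(c["world_from_camera"]);r=c["range_z"]
    v,u=np.mgrid[:r.shape[0],:r.shape[1]]
    P=np.stack([(u-K[0][2])/K[0][0]*r,-(v-K[1][2])/K[1][1]*r,-r],-1)@T[:3,:3].T+T[:3,3]
    P[r<=0]=np.nan
    return P
def save(c,n): cv2.imwrite("pics/"+n,c["image"][:,:,::-1])
E
python3 - <<'E'
from h import *
print(get_obs())
for n in("top","scene"):
    c=camera(n);save(c,n+"0.png");P=cloud(c);print(n,c["K"],np.array(c["world_from_camera"]).round(3), [k for k in c])
    for l in "bottle pot amber_vial lid rack tray tub tube white_vial".split():
        for f in(search_frame,spot_point):
            for d in f(l,c)[:1]:
                a=np.array(d["at"])*[640,400];u,v=a.astype(int)
                print(l,f.__name__,round(d["p"],2),a.round(1),"z0:",ray(c,*a,0).round(3),"depth:",P[min(v,399),min(u,639)].round(3))
E
```

```text
{'time_s': 0.0, 'qpos': array([ 1.15439102e+00,  3.00466671e-01,  1.52159258e+00, -2.23324525e-06,
        1.32068705e+00, -6.66340797e-02]), 'joint_vel': array([-3.28861836e-05, -1.57632472e-03, -6.52531270e-05, -2.92335968e-03,
        4.88733610e-04,  1.29577260e-04]), 'tau': array([ 1.95112414e-03, -5.31812847e+01, -3.52731800e+01,  7.09411665e-02,
        2.43060436e-02, -8.87274109e-05]), 'ee_pos': array([0.18838929, 0.51644808, 0.20488389]), 'eef_rot': array([-3.14044142e+00, -7.46572450e-05,  2.79182194e+00]), 'force': array([1.01749779, 0.00455033, 0.64753158]), 'moment': array([-0.07076484,  0.01670232,  0.02342106]), 'grip_force': 0.0, 'grip_width': 0.09379012378118741}
top [[401.95349131   0.         311.30854781]
 [  0.         401.95349131 197.52483694]
 [  0.           0.           1.        ]] [[ 0.028  0.986 -0.166  0.336]
 [-1.     0.028 -0.008 -0.005]
 [-0.003  0.166  0.986  1.028]
 [ 0.     0.     0.     1.   ]] ['image', 'range_z', 'K', 'world_from_camera', 'shot']
bottle call 0.88 [414.3 215. ] z0: [ 0.471 -0.263  0.   ] depth: [ 0.456 -0.235  0.111]
bottle call
[... 2322 characters left out ...]
pth: [ 0.486 -0.288  0.004]
tray call 0.95 [212.9 186.9] z0: [0.503 0.31  0.   ] depth: [0.503 0.313 0.002]
tray call 0.96 [214.  189.6] z0: [0.493 0.296 0.   ] depth: [0.494 0.297 0.001]
tub call 0.74 [340.6 187.4] z0: [ 0.672 -0.001  0.   ] depth: [ 0.585 -0.044  0.054]
tub call 0.71 [343.4 196.5] z0: [ 0.631 -0.031  0.   ] depth: [ 0.589 -0.051  0.028]
tube call 0.56 [374.9 292.1] z0: [ 0.35  -0.239  0.   ] depth: [ 0.334 -0.243  0.016]
tube call 0.73 [366.7 294.4] z0: [ 0.338 -0.229  0.   ] depth: [ 0.332 -0.229  0.006]
white_vial call 0.5 [200.3 227.2] z0: [0.343 0.194 0.   ] depth: [0.326 0.173 0.018]
white_vial call 0.56 [202.1 233.8] z0: [0.326 0.171 0.   ] depth: [0.324 0.168 0.005]
```

View pics/top0.png

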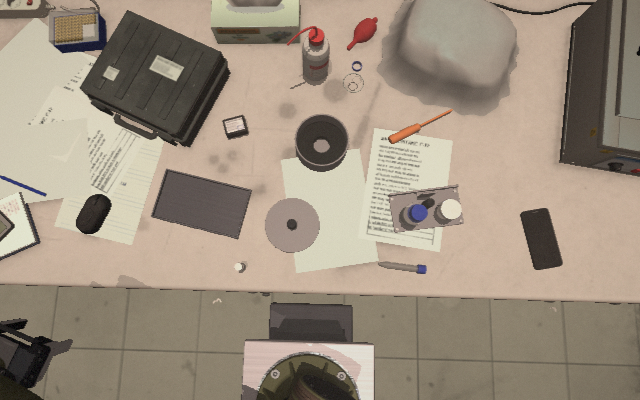

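View pics/scene0.png

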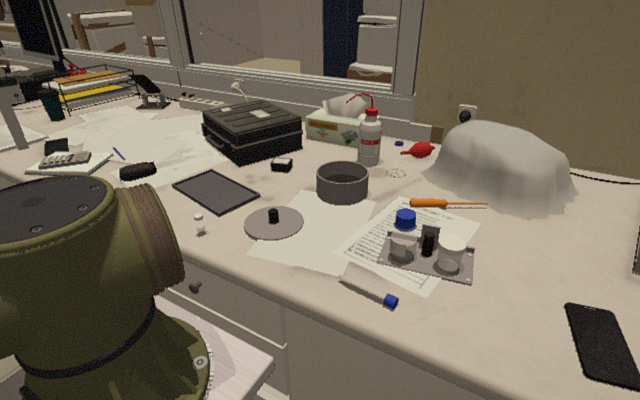

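```bash
cat >> h.py <<'E'
from scipy.optimize import least_squares
def slab(P,x,y,r,z0,z1):
    Q=P.reshape(-1,3);Q=Q[~np.isnan(Q[:,0])]
    return Q[(np.hypot(Q[:,0]-x,Q[:,1]-y)<r)&(Q[:,2]>z0)&(Q[:,2]<z1)]
def disc(Q,R):
    """centre of a disc of known radius from top-surface points: min enclosing + mean"""
    (x,y),r=cv2.minEnclosingCircle(Q[:,:2].astype(np.float32)) 
    return np.round([x,y,r,*Q[:,:2].mean(0),np.median(Q[:,2]),len(Q)],4)
E
python3 - <<'E'
from h import *
for n in("top","scene"):
    c=camera(n);P=cloud(c);print(n)
    for l,x,y,r,z0,z1 in [("bottle",.455,-.24,.05,.105,.12),("pot",.47,-.328,.04,.06,.075),("vial",.49,-.285,.016,.048,.066),("tab",.515,-.28,.04,.058,.075),("knob",.43,.05,.03,.037,.047),("lidplate",.43,.05,.09,.006,.018),("tubrim",.65,-.03,.09,.06,.073),("insert",.66,-.025,.058,.02,.032),("well",.66,-.025,.03,-.01,.012)]:
        Q=slab(P,x,y,r,z0,z1)
        if len(Q)>4: print(l,disc(Q,0))
    Q=slab(P,.49,.3,.16,.009,.03);
    print("tray rect",cv2.minAreaRect(Q[:,:2].astype(np.float32)))
    Q=slab(P,.475,-.28,.13,.002,.013);Q=Q[(Q[:,0]>.4)]
    print("rack rect",cv2.minAreaRect(Q[:,:2].astype(np.float32)),np.median(Q[:,2]))
E
```

```text
top
bottle [ 4.633e-01 -2.466e-01  1.900e-02  4.632e-01 -2.463e-01  1.102e-01
  2.150e+02]
pot [ 4.797e-01 -3.355e-01  2.560e-02  4.797e-01 -3.348e-01  6.550e-02
  3.430e+02]
vial [ 4.962e-01 -2.888e-01  9.600e-03  4.959e-01 -2.878e-01  5.650e-02
  5.100e+01]
tab [ 5.096e-01 -2.854e-01  1.970e-02  5.120e-01 -2.851e-01  6.100e-02
  3.800e+01]
knob [4.362e-01 5.010e-02 1.160e-02 4.361e-01 4.990e-02 4.080e-02 6.700e+01]
lidplate [4.343e-01 3.650e-02 8.470e-02 4.354e-01 4.980e-02 1.090e-02 2.285e+03]
tubrim [ 6.459e-01 -1.820e-02  6.860e-02  6.474e-01 -1.760e-02  6.530e-02
  3.150e+02]
insert [ 6.598e-01 -2.490e-02  5.790e-02  6.593e-01 -2.440e-02  2.600e-02
  1.215e+03]
well [ 6.489e-01 -1.880e-02  2.150e-02  6.506e-01 -1.930e-02  4.400e-03
  1.860e+02]
tray rect ((0.5273760557174683, 0.2761805057525635), (0.23135536909103394, 0.21472811698913574), 77.44822692871094)
rack rect ((0.5024137496948242, -0.2796783745288849), (0.2570298910140991, 0.20468556880950928), 89.84817504882812) 0.004789787346645591
scene
bottle [ 4.628e-01 -2.449e-01  1.970e-02  4.612e-01 -2.466e-01  1.086e-01
  2.090e+02]
pot [ 4.797e-01 -3.355e-01  2.650e-02  4.770e-01 -3.351e-01  6.360e-02
  3.880e+02]
vial [ 4.956e-01 -2.886e-01  9.700e-03  4.941e-01 -2.892e-01  5.440e-02
  6.900e+01]
tab [ 5.063e-01 -2.904e-01  2.630e-02  5.176e-01 -2.858e-01  5.950e-02
  3.700e+01]
knob [4.356e-01 5.110e-02 1.170e-02 4.349e-01 5.020e-02 3.890e-02 4.700e+01]
lidplate [4.356e-01 5.130e-02 7.090e-02 4.287e-01 4.610e-02 9.500e-03 1.514e+03]
tubrim [ 6.441e-01 -1.550e-02  7.080e-02  6.410e-01 -1.990e-02  6.340e-02
  2.610e+02]
insert [ 6.750e-01 -9.500e-03  4.860e-02  6.853e-01 -6.400e-03  2.480e-02
  2.760e+02]
tray rect ((0.5261080265045166, 0.2763845920562744), (0.2339143306016922, 0.21736638247966766), 76.65217590332031)
rack rect ((0.49708154797554016, -0.2640119791030884), (0.2025800198316574, 0.23179619014263153), 5.930235385894775) 0.004321841211336469
```

The top view shows the rack at upper right, around pixels (390–465, 185–230). The bottle is at (417,213), the pot at (450,209) and the vial between them. The lid is at (292,225), the tub at (321,142) and the tray at (202,203). The scene view agrees. Bottle is at about (.463,-.246), pot (.480,-.335), vial (.496,-.2885), knob (.436,.050) and tub (.646,-.0185). I'll turn the tool so its axes line up with the world and head for the bottle.

Emit:
jog_arm --rows '[[[0,0,0],7,0.094],[[0,0,0],7,0.094],[[0,0,0],7,0.094],[[0,0,0],7,0.094],[[0,0,0],7,0.094],[[0,0,0],7,0.094],[[0,0,0],7,0.094],[[0,0,0],7,0.094],[[0,0,0],7,0.094],[[0,0,0],7,0.094],[[0,0,0],0,0.094]]' --squeeze 20

```text
time_s: 2.92
ee_pos: [0.1885, 0.5167, 0.2054]
eef_rot: [-3.142, 0.0, 1.564]
force: [0.4, 0.3, -0.3]
grip_width: 0.0941
grip_force: 0.0
```

Run:
```python
from h import *
c=camera("top");P=cloud(c);print(get_obs()["eef_rot"])
Q=slab(P,.65,-.02,.076,.061,.072);Q=Q[:,:2]
f=lambda p:np.clip(np.hypot(Q[:,0]-p[0],Q[:,1]-p[1])-.066,-.01,.01)
print("tub",least_squares(f,[.647,-.018],loss="soft_l1",f_scale=.002).x)
# tray/dark pixels
g=c["image"].max(2);m=np.zeros_like(g)
m[160:245,145:258]=(g[160:245,145:258]<110)*255
cs,_=cv2.findContours(m,cv2.RETR_EXTERNAL,cv2.CHAIN_APPROX_NONE);k=max(cs,key=cv2.contourArea)[:,0]
W=np.array([ray(c,u,v,.008)[:2] for u,v in k],np.float32);print("tray",cv2.minAreaRect(W),cv2.boxPoints(cv2.minAreaRect(W)))
```

```text
[-3.14159021e+00  3.85982517e-05  1.57204936e+00]
tub [ 0.64541575 -0.01861764]
tray ((0.4850625991821289, 0.2855664789676666), (0.23250974714756012, 0.1303967386484146), 77.674072265625) [[0.39654988 0.18590945]
 [0.52394086 0.1580733 ]
 [0.5735753  0.3852235 ]
 [0.44618434 0.41305965]]
```

Emit:
jog_arm --rows '[[[-0.0345,0.0125,0],0,0.094],[[-0.0345,0.0125,0],0,0.094],[[-0.0345,0.0125,0],0,0.094],[[-0.0345,0.0125,0],0,0.094],[[-0.0345,0.0125,0],0,0.094],[[-0.0345,0.0125,0],0,0.094],[[-0.0345,0.0125,0],0,0.094],[[-0.0345,0.0125,0],0,0.094],[[-0.0345,0.0125,0],0,0.094],[[-0.0345,0.0125,0],0,0.094],[[-0.0345,0.0125,0],0,0.094]]'

```text
time_s: 3.88
ee_pos: [0.3258, 0.1354, 0.2057]
eef_rot: [3.141, -0.0, 1.576]
force: [0.9, -0.4, 0.1]
grip_width: 0.0935
grip_force: 0.0
```

Emit:
jog_arm --rows '[[[-0.0345,0.0125,0],0,0.08],[[-0.0345,0.0125,0],0,0.08],[[-0.0345,0.0125,0],0,0.08],[[-0.0345,0.0125,0],0,0.08],[[-0.0345,0.0125,0],0,0.08],[[-0.0345,0.0125,0],0,0.08],[[-0.0345,0.0125,0],0,0.08],[[-0.0345,0.0125,0],0,0.08],[[-0.0345,0.0125,0],0,0.08],[[-0.03,0.0125,0],0,0.08],[[-0.03,0.01,0],0,0.08],[[0,0,0],0,0.08]]'

```text
time_s: 4.88
ee_pos: [0.4611, -0.2375, 0.2048]
eef_rot: [-3.141, 0.0, 1.572]
force: [-0.6, 0.6, 0.6]
grip_width: 0.0798
grip_force: 0.0
```

Emit:
jog_arm --rows '[[[0,0,0],0,0.08],[[0,0,0],0,0.08],[[0,0,0],0,0.08],[[0,0,0],0,0.08]]'

```text
time_s: 5.22
ee_pos: [0.4604, -0.2327, 0.2058]
eef_rot: [3.141, 0.0, 1.572]
force: [0.6, -0.7, 0.4]
grip_width: 0.08
grip_force: 0.0
```

Emit:
jog_arm --rows '[[[-0.007,0.0015,0.02],0,0.08],[[-0.006,0.001,0.02],0,0.08],[[0,0,0.02],0,0.08],[[0,0,0.015],0,0.08],[[0,0,0],0,0.08],[[0,0,0],0,0.08],[[0,0,0],0,0.08],[[0,0,0],0,0.08]]'

```text
time_s: 5.88
ee_pos: [0.4635, -0.2466, 0.1318]
eef_rot: [3.14, 0.001, 1.571]
force: [-0.7, -0.1, 0.2]
grip_width: 0.08
grip_force: 0.0
```

Run:
```python
from h import *
c=camera("scene");save(c,"s1.png")
cv2.imwrite("pics/s1c.png",cv2.resize(c["image"][150:310,320:560,::-1],None,fx=3,fy=3))
for i in range(4): print(get_obs()["ee_pos"].round(4)); camera("top")
```

```text
[ 0.4634 -0.2466  0.1316]
[ 0.4633 -0.2466  0.1314]
[ 0.4632 -0.2466  0.1313]
[ 0.4631 -0.2466  0.131 ]
```

View pics/s1c.png

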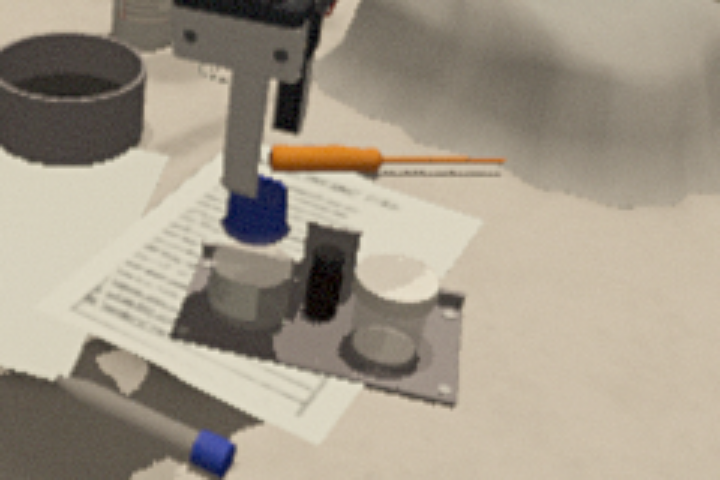

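The front finger (crop 243,120) stands in front of the blue cap (257,205), and the cap is between the fingers. I'll descend and grip.

Emit:
jog_arm --rows '[[[0,0,0.015],0,0.08],[[0,0,0.015],0,0.08],[[0,0,0.011],0,0.08],[[0,0,0],0,0.08],[[0,0,0],0,0.08],[[0,0,0],0,0.08]]'

```text
time_s: 6.63
ee_pos: [0.4633, -0.2467, 0.0902]
eef_rot: [3.141, 0.0, 1.57]
force: [0.5, 0.0, -0.2]
grip_width: 0.08
grip_force: 0.0
```

Emit:
jog_arm --rows '[[[0,0,0],0,0.03],[[0,0,0],0,0.03],[[0,0,0],0,0.03],[[0,0,0],0,0.03],[[0,0,0],0,0.03],[[0,0,0],0,0.03],[[0,0,0],0,0.03],[[0,0,0],0,0.03]]'

```text
time_s: 7.3
ee_pos: [0.463, -0.2466, 0.0896]
eef_rot: [3.141, 0.0, 1.57]
force: [0.0, 0.6, 1.1]
grip_width: 0.0399
grip_force: 18.4
```

Emit:
jog_arm --rows '[[[0,0,-0.008],0,0.03],[[0,0,-0.015],0,0.03],[[0,0,-0.02],0,0.03],[[0,0,-0.02],0,0.03],[[0,0,-0.02],0,0.03],[[0,0,-0.02],0,0.03],[[0.01,0,-0.015],0,0.03],[[0.02,0,0],0,0.03]]'

```text
time_s: 7.97
ee_pos: [0.4636, -0.2177, 0.2108]
eef_rot: [3.138, 0.002, 1.568]
force: [0.3, -0.2, -1.9]
grip_width: 0.0406
grip_force: 18.0
```

Emit:
jog_arm --rows '[[[0.03,0.0015,0],0,0.03],[[0.03,0.0015,0],0,0.03],[[0.03,0.0015,0],0,0.03],[[0.03,0.0015,0],0,0.03],[[0.03,0.0015,0],0,0.03],[[0.03,0.0015,0],0,0.03],[[0.03,0.0015,0],0,0.03],[[0.03,0.0015,0],0,0.03],[[0.03,0.0015,0],0,0.03],[[0.03,0.0015,0],0,0.03],[[0.03,0.0015,0],0,0.03],[[0.03,0.0015,0],0,0.03]]'

```text
time_s: 8.97
ee_pos: [0.4808, 0.1449, 0.2079]
eef_rot: [-3.141, 0.0, 1.57]
force: [1.6, -0.3, -1.3]
grip_width: 0.0404
grip_force: 18.0
```

Emit:
jog_arm --rows '[[[0.03,0.0015,0],0,0.03],[[0.03,0.0015,0],0,0.03],[[0.03,0.0015,0],0,0.03],[[0.03,0.0015,0],0,0.03],[[0.03,0.0015,0],0,0.03],[[0.02,0.0015,0],0,0.03],[[0.01,0,0],0,0.03],[[0,0,0],0,0.03],[[0,0,0],0,0.03],[[0,0,0],0,0.03],[[0,0,0],0,0.03],[[0,0,0],0,0.03]]'

```text
time_s: 9.97
ee_pos: [0.4906, 0.3225, 0.2077]
eef_rot: [3.141, -0.0, 1.569]
force: [-0.4, -0.4, -1.3]
grip_width: 0.0403
grip_force: 18.0
```

Emit:
jog_arm --rows '[[[0.008,0.003,0.02],0,0.03],[[0.008,0.003,0.02],0,0.03],[[0,0,0.02],0,0.03],[[0,0,0.02],0,0.03],[[0,0,0.018],0,0.03],[[0,0,0.008],0,0.03],[[0,0,0],0,0.03],[[0,0,0],0,0.03],[[0,0,0],0,0.03],[[0,0,0],0,0.03]]'

```text
time_s: 10.8
ee_pos: [0.4969, 0.3396, 0.1028]
eef_rot: [3.14, -0.001, 1.57]
force: [0.2, 0.0, -2.5]
grip_width: 0.04
grip_force: 18.1
```

Emit:
jog_arm --rows '[[[0,0,0.008],0,0.03],[[0,0,0.004],0,0.03],[[0,0,0.002],0,0.03],[[0,0,0.001],0,0.03],[[0,0,0],0,0.03],[[0,0,0],0,0.03],[[0,0,0],0,0.03],[[0,0,0],0,0.03]]'

```text
time_s: 11.47
ee_pos: [0.4966, 0.3397, 0.0874]
eef_rot: [3.141, -0.001, 1.57]
force: [-2.5, -1.8, 8.3]
grip_width: 0.0403
grip_force: 20.0
```

Emit:
jog_arm --rows '[[[0,0,0],0,0.045],[[0,0,0],0,0.055],[[0,0,0],0,0.07],[[0,0,0],0,0.08],[[0,0,-0.01],0,0.08],[[0,0,-0.02],0,0.08],[[0,0,-0.025],0,0.08],[[0,0,-0.025],0,0.08],[[-0.02,0,-0.01],0,0.08],[[-0.03,-0.001,0],0,0.08],[[-0.035,-0.001,0],0,0.08],[[-0.035,-0.001,0],0,0.08]]'

```text
time_s: 12.47
ee_pos: [0.493, 0.2184, 0.1773]
eef_rot: [3.141, -0.0, 1.571]
force: [0.6, -0.0, -0.2]
grip_width: 0.0797
grip_force: 0.0
```

Emit:
jog_arm --rows '[[[-0.035,-0.001,0],0,0.08],[[-0.035,-0.001,0],0,0.08],[[-0.035,-0.001,0],0,0.08],[[-0.035,-0.001,0],0,0.08],[[-0.035,-0.001,0],0,0.08],[[-0.035,-0.001,0],0,0.08],[[-0.035,-0.001,0],0,0.08],[[-0.035,-0.001,0],0,0.08],[[-0.035,-0.001,0],0,0.08],[[-0.035,-0.001,0],0,0.08],[[-0.035,-0.001,0],0,0.08],[[-0.035,-0.001,0],0,0.08]]'

```text
time_s: 13.47
ee_pos: [0.4807, -0.2023, 0.1773]
eef_rot: [3.141, 0.0, 1.57]
force: [-0.3, 0.4, -1.0]
grip_width: 0.0801
grip_force: 0.0
```

Emit:
jog_arm --rows '[[[-0.035,-0.001,0],0,0.08],[[-0.035,-0.001,0],0,0.08],[[-0.025,0,0],0,0.08],[[-0.015,0,0],0,0.08],[[-0.01,0,0],0,0.08],[[0,0,0],0,0.08],[[0,0,0],0,0.08],[[0,0,0],0,0.08],[[0,0,0],0,0.08]]'

```text
time_s: 14.22
ee_pos: [0.4792, -0.3194, 0.1767]
eef_rot: [3.141, 0.0, 1.571]
force: [0.4, 0.4, -0.6]
grip_width: 0.0801
grip_force: 0.0
```

Run:
```python
from h import *
print(get_obs()["ee_pos"].round(4))
c=camera("scene");P=cloud(c);save(c,"s2.png")
print("bottle",disc(slab(P,.497,.339,.04,.1,.12),0))
Q=slab(P,.4797,-.3353,.035,.058,.075);print("pot",disc(Q,0))
```

```text
[ 0.4792 -0.3194  0.1767]
bottle [4.948e-01 3.397e-01 2.040e-02 4.918e-01 3.366e-01 1.061e-01 9.400e+01]
pot [ 4.793e-01 -3.349e-01  2.600e-02  4.761e-01 -3.352e-01  6.360e-02
  4.090e+02]
```

View pics/s2.png

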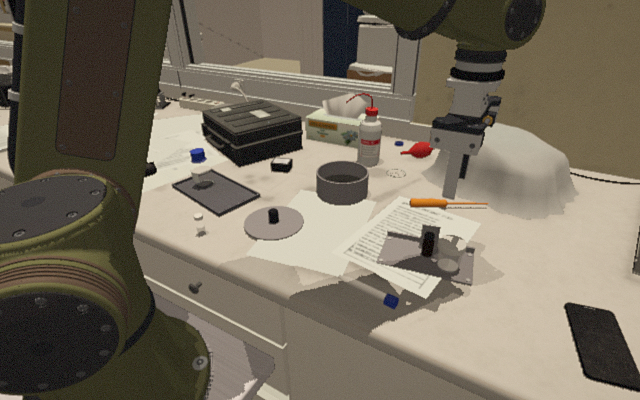

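The bottle stands upright on the tray (cap at 198,155), and the pot (453,245) sits under the gripper. I'll descend on the pot.

Emit:
jog_arm --rows '[[[-0.008,0,0.02],0,0.08],[[-0.008,0,0.02],0,0.08],[[0,0,0.02],0,0.08],[[0,0,0.02],0,0.08],[[0,0,0.01],0,0.08],[[0,0,0],0,0.08],[[0,0,0],0,0.08],[[0,0,0],0,0.08],[[0,0,0],0,0.08]]'

```text
time_s: 15.02
ee_pos: [0.4794, -0.3368, 0.0878]
eef_rot: [3.14, 0.001, 1.57]
force: [-0.5, -0.5, 0.5]
grip_width: 0.0799
grip_force: 0.0
```

Emit:
jog_arm --rows '[[[0.001,0,0.015],0,0.08],[[0,0,0.015],0,0.08],[[0,0,0.012],0,0.08],[[0,0,0.006],0,0.08],[[0,0,0],0,0.08],[[0,0,0],0,0.08],[[0,0,0],0,0.08]]'

```text
time_s: 15.6
ee_pos: [0.4793, -0.3358, 0.0393]
eef_rot: [3.141, 0.001, 1.57]
force: [-0.0, -0.4, -0.8]
grip_width: 0.0801
grip_force: 0.0
```

Emit:
jog_arm --rows '[[[0,0,0],0,0.04],[[0,0,0],0,0.04],[[0,0,0],0,0.04],[[0,0,0],0,0.04],[[0,0,0],0,0.04],[[0,0,0],0,0.04],[[0,0,0],0,0.04]]' --squeeze 10

```text
time_s: 16.18
ee_pos: [0.4789, -0.3356, 0.0386]
eef_rot: [3.141, 0.0, 1.57]
force: [0.1, -0.0, 1.8]
grip_width: 0.0507
grip_force: 10.0
```

Emit:
jog_arm --rows '[[[0,0,-0.008],0,0.04],[[0,0,-0.015],0,0.04],[[0,0,-0.02],0,0.04],[[0,0,-0.025],0,0.04],[[0,0,-0.025],0,0.04],[[0,0,-0.025],0,0.04],[[0.01,0,-0.012],0,0.04],[[0.02,0,0],0,0.04],[[0.03,0,0],0,0.04],[[0.03,0,0],0,0.04],[[0.03,0,0],0,0.04],[[0.03,0,0],0,0.04]]'

```text
time_s: 17.18
ee_pos: [0.4784, -0.1835, 0.1682]
eef_rot: [-3.141, -0.0, 1.57]
force: [0.2, -0.1, 0.9]
grip_width: 0.0509
grip_force: 10.0
```

Emit:
jog_arm --rows '[[[0.03,0,0],0,0.04],[[0.03,0,0],0,0.04],[[0.03,0,0],0,0.04],[[0.03,0,0],0,0.04],[[0.03,0,0],0,0.04],[[0.03,0,0],0,0.04],[[0.03,0,0],0,0.04],[[0.03,0,0],0,0.04],[[0.03,0,0],0,0.04],[[0.03,0,0],0,0.04],[[0.03,0,0],0,0.04],[[0.03,0,0],0,0.04]]'

```text
time_s: 18.18
ee_pos: [0.4783, 0.1763, 0.1683]
eef_rot: [-3.141, 0.0, 1.57]
force: [0.2, 0.0, -0.8]
grip_width: 0.0508
grip_force: 10.0
```

Emit:
jog_arm --rows '[[[0.02,0,0],0,0.04],[[0.01,0,0],0,0.04],[[0,0,0],0,0.04],[[0,0,0],0,0.04],[[0,0,0],0,0.04],[[0,0,0],0,0.04]]'

```text
time_s: 18.68
ee_pos: [0.4793, 0.2034, 0.1685]
eef_rot: [-3.142, 0.0, 1.569]
force: [0.7, -0.4, -0.2]
grip_width: 0.0506
grip_force: 10.0
```

Emit:
jog_arm --rows '[[[0.01,-0.002,0.02],0,0.04],[[0.01,-0.003,0.02],0,0.04],[[0.006,0,0.02],0,0.04],[[0,0,0.02],0,0.04],[[0,0,0.02],0,0.04],[[0,0,0.01],0,0.04],[[0,0,0.007],0,0.04],[[0,0,0],0,0.04],[[0,0,0],0,0.04],[[0,0,0],0,0.04]]'

```text
time_s: 19.52
ee_pos: [0.4749, 0.2305, 0.0525]
eef_rot: [3.14, -0.001, 1.57]
force: [-0.1, -0.0, -0.1]
grip_width: 0.0507
grip_force: 10.0
```

Emit:
jog_arm --rows '[[[0,0,0.008],0,0.04],[[0,0,0.004],0,0.04],[[0,0,0.002],0,0.04],[[0,0,0.001],0,0.04],[[0,0,0],0,0.04],[[0,0,0],0,0.04],[[0,0,0],0,0.04]]'

```text
time_s: 20.1
ee_pos: [0.4743, 0.2305, 0.0364]
eef_rot: [3.142, -0.0, 1.57]
force: [-0.2, -0.0, -0.2]
grip_width: 0.0505
grip_force: 10.0
```

Emit:
jog_arm --rows '[[[0,0,0.001],0,0.04],[[0,0,0],0,0.04],[[0,0,0],0,0.04],[[0,0,0],0,0.04]]'

```text
time_s: 20.43
ee_pos: [0.4748, 0.2306, 0.036]
eef_rot: [3.14, -0.0, 1.57]
force: [0.4, -0.5, 4.6]
grip_width: 0.0505
grip_force: 10.0
```

Emit:
jog_arm --rows '[[[0,0,0],0,0.06],[[0,0,0],0,0.07],[[0,0,0],0,0.08],[[0,0,0],0,0.08],[[0,0,-0.01],0,0.08],[[0,0,-0.025],0,0.08],[[0,0,-0.03],0,0.08],[[0,0,-0.03],0,0.06],[[0,0,-0.03],0,0.05],[[-0.02,0,-0.01],0,0.05],[[-0.03,0.002,0],0,0.05],[[-0.03,0.002,0],0,0.05]]'

```text
time_s: 21.43
ee_pos: [0.4782, 0.15, 0.172]
eef_rot: [3.14, -0.0, 1.572]
force: [0.8, -0.1, 0.2]
grip_width: 0.0515
grip_force: 0.0
```

Emit:
jog_arm --rows '[[[-0.035,0.001,0],0,0.05],[[-0.035,0.001,0],0,0.05],[[-0.035,0.002,0],0,0.05],[[-0.035,0.002,0],0,0.05],[[-0.035,0.002,0],0,0.05],[[-0.035,0.002,0],0,0.05],[[-0.035,0.002,0],0,0.05],[[-0.035,0.002,0],0,0.05],[[-0.035,0.002,0],0,0.05],[[-0.035,0.002,0],0,0.05],[[-0.035,0.002,0],0,0.05],[[-0.03,0,0],0,0.05]]'

```text
time_s: 22.43
ee_pos: [0.4977, -0.2667, 0.1712]
eef_rot: [3.141, 0.0, 1.569]
force: [0.9, -0.1, 0.5]
grip_width: 0.0499
grip_force: 0.0
```

Emit:
jog_arm --rows '[[[-0.01,0,0],7,0.05],[[0,0,0],7,0.05],[[0,0,0],7,0.05],[[0,0,0],7,0.05],[[0,0,0],7,0.05],[[0,0,0],7,0.05],[[0,0,0],7,0.05],[[0,0,0],7,0.05],[[0,0,0],7,0.05],[[0,0,0],7,0.05],[[0,0,0],7,0.05],[[0,0,0],7,0.05]]'

```text
time_s: 23.43
ee_pos: [0.4978, -0.2745, 0.1712]
eef_rot: [3.141, -0.0, 0.098]
force: [0.3, -0.3, 0.3]
grip_width: 0.0504
grip_force: 0.0
```

Emit:
jog_arm --rows '[[[0,0,0],6,0.05],[[0,0,0],0,0.05],[[0,0,0],0,0.05],[[0,0,0],0,0.05]]'

```text
time_s: 23.77
ee_pos: [0.4979, -0.2745, 0.1708]
eef_rot: [3.142, -0.0, 0.003]
force: [-0.2, 0.0, -0.4]
grip_width: 0.0498
grip_force: 0.0
```

Run:
```python
from h import *
print(get_obs()["ee_pos"].round(4))
c=camera("scene");P=cloud(c);save(c,"s3.png")
print("bottle",disc(slab(P,.497,.339,.04,.1,.12),0))
Q=slab(P,.474,.23,.04,.055,.075);print("pot",disc(Q,0))
Q=slab(P,.496,-.2885,.017,.05,.061);print("vial",disc(Q,0))
```

```text
[ 0.4979 -0.2745  0.1708]
bottle [4.946e-01 3.393e-01 1.980e-02 4.920e-01 3.362e-01 1.061e-01 9.400e+01]
pot [4.730e-01 2.304e-01 2.620e-02 4.704e-01 2.279e-01 6.100e-02 1.810e+02]
vial [ 4.963e-01 -2.879e-01  1.040e-02  4.946e-01 -2.887e-01  5.450e-02
  6.000e+01]
```

View pics/s3.png

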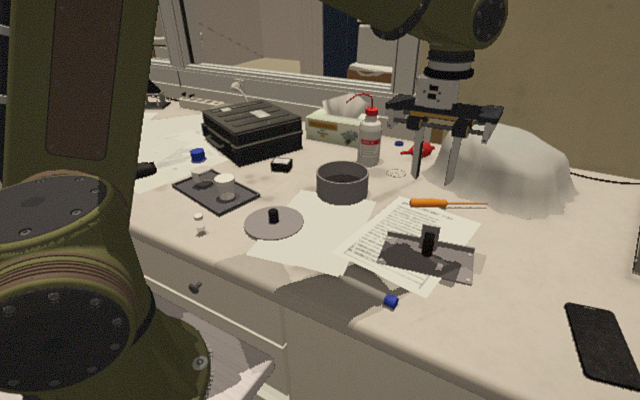

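The bottle and pot both stand on the tray (198,155 and 226,188), and the vial (428,238) is free. I'll go down on the vial with a high grasp so the fingertips will stay above the tub insert.

Emit:
jog_arm --rows '[[[-0.001,0.007,0.02],0,0.05],[[0,0.007,0.02],0,0.05],[[0,0,0.02],0,0.05],[[0,0,0.02],0,0.05],[[0,0,0.01],0,0.05],[[0,0,0.01],0,0.05],[[0,0,0],0,0.05],[[0,0,0],0,0.05],[[0,0,0],0,0.05]]'

```text
time_s: 24.57
ee_pos: [0.4974, -0.2888, 0.0715]
eef_rot: [3.141, -0.001, -0.0]
force: [-0.2, 0.6, -0.4]
grip_width: 0.0498
grip_force: 0.0
```

Emit:
jog_arm --rows '[[[-0.001,0,0.015],0,0.05],[[0,0,0.013],0,0.05],[[0,0,0.0095],0,0.05],[[0,0,0],0,0.05],[[0,0,0],0,0.05],[[0,0,0],0,0.05]]'

```text
time_s: 25.07
ee_pos: [0.4964, -0.2888, 0.0339]
eef_rot: [3.141, -0.001, -0.001]
force: [0.8, 0.9, -0.1]
grip_width: 0.0501
grip_force: 0.0
```

Emit:
jog_arm --rows '[[[0,0,0],0,0.04],[[0,0,0],0,0.03],[[0,0,0],0,0.015],[[0,0,0],0,0.015],[[0,0,0],0,0.015],[[0,0,0],0,0.015],[[0,0,0],0,0.015]]' --squeeze 8

```text
time_s: 25.65
ee_pos: [0.496, -0.2886, 0.0331]
eef_rot: [3.142, -0.0, -0.001]
force: [-0.3, 0.5, 0.8]
grip_width: 0.0212
grip_force: 8.0
```

Emit:
jog_arm --rows '[[[0,0,-0.008],0,0.015],[[0,0,-0.015],0,0.015],[[0,0,-0.025],0,0.015],[[0,0,-0.03],0,0.015],[[0,0,-0.03],0,0.015],[[0,0,-0.02],0,0.015],[[0.01,-0.018,-0.01],0,0.015],[[0.015,-0.027,0],0,0.015],[[0.015,-0.027,0],0,0.015],[[0.015,-0.027,0],0,0.015],[[0.015,-0.027,0],0,0.015],[[0.015,-0.027,0],0,0.015]]'

```text
time_s: 26.65
ee_pos: [0.5815, -0.1342, 0.1717]
eef_rot: [3.141, -0.0, -0.001]
force: [0.5, 0.3, 0.1]
grip_width: 0.0213
grip_force: 8.0
```

Emit:
jog_arm --rows '[[[0.015,-0.027,0],0,0.015],[[0.015,-0.027,0],0,0.015],[[0.015,-0.027,0],0,0.015],[[0.012,-0.02,0],0,0.015],[[0.005,-0.01,0],0,0.015],[[0,0,0],0,0.015],[[0,0,0],0,0.015],[[0,0,0],0,0.015],[[0,0,0],0,0.015]]'

```text
time_s: 27.4
ee_pos: [0.6427, -0.026, 0.1712]
eef_rot: [3.141, -0.0, -0.002]
force: [-0.2, -0.1, 1.0]
grip_width: 0.0213
grip_force: 8.0
```

Emit:
jog_arm --rows '[[[0.002,-0.004,0.02],0,0.015],[[0.001,-0.0035,0.02],0,0.015],[[0,0,0.02],0,0.015],[[0,0,0.02],0,0.015],[[0,0,0.02],0,0.015],[[0,0,0.016],0,0.015],[[0,0,0.01],0,0.015],[[0,0,0],0,0.015],[[0,0,0],0,0.015],[[0,0,0],0,0.015]]'

```text
time_s: 28.23
ee_pos: [0.6467, -0.0175, 0.0463]
eef_rot: [3.141, -0.002, -0.001]
force: [-0.3, 0.2, -0.2]
grip_width: 0.0214
grip_force: 8.0
```

Emit:
jog_arm --rows '[[[0,0,0.006],0,0.015],[[0,0,0.004],0,0.015],[[0,0,0.002],0,0.015],[[0,0,0],0,0.015],[[0,0,0],0,0.015],[[0,0,0],0,0.015]]'

```text
time_s: 28.73
ee_pos: [0.6462, -0.0171, 0.0331]
eef_rot: [3.142, -0.0, -0.001]
force: [-0.4, -0.1, -0.2]
grip_width: 0.0214
grip_force: 8.0
```

Contact is expected at TCP z ≈ 0.031.

Emit:
jog_arm --rows '[[[0,0,0.001],0,0.015],[[0,0,0.001],0,0.015],[[0,0,0],0,0.015],[[0,0,0],0,0.015],[[0,0,0],0,0.015],[[0,0,0],0,0.015]]'

```text
time_s: 29.23
ee_pos: [0.6462, -0.0171, 0.0311]
eef_rot: [-3.142, -0.0, -0.001]
force: [-0.6, 0.4, 2.7]
grip_width: 0.0211
grip_force: 8.0
```

Emit:
jog_arm --rows '[[[0,0,0],0,0.025],[[0,0,0],0,0.03],[[0,0,0],0,0.04],[[0,0,0],0,0.05],[[0,0,-0.01],0,0.05],[[0,0,-0.02],0,0.05],[[0,0,-0.025],0,0.05],[[0,0,-0.025],0,0.05],[[-0.01,0,-0.02],0,0.05],[[-0.02,-0.0075,0],0,0.05],[[-0.03,-0.01,0],0,0.05],[[-0.03,-0.01,0],0,0.05]]'

```text
time_s: 30.23
ee_pos: [0.5551, 0.0106, 0.1316]
eef_rot: [3.142, -0.001, -0.001]
force: [-0.4, -1.0, 0.0]
grip_width: 0.05
grip_force: 0.0
```

Emit:
jog_arm --rows '[[[-0.03,-0.01,0],0,0.05],[[-0.03,-0.01,0],0,0.05],[[-0.03,-0.01,0],0,0.05],[[-0.02,-0.005,0],0,0.05],[[-0.005,-0.002,0],0,0.05],[[0,0,0],0,0.05],[[0,0,0],0,0.05],[[0,0,0],0,0.05],[[0,0,0],0,0.05]]'

```text
time_s: 30.98
ee_pos: [0.442, 0.0472, 0.1309]
eef_rot: [3.142, 0.0, -0.001]
force: [0.5, -0.3, 0.5]
grip_width: 0.0497
grip_force: 0.0
```

Run:
```python
from h import *
print(get_obs()["ee_pos"].round(4))
c=camera("scene");P=cloud(c);print("knob",disc(slab(P,.436,.05,.02,.034,.048),0))
t=camera("top");P=cloud(t)
Q=slab(P,.646,-.017,.03,.045,.062);print("vial",len(Q),disc(Q,0) if len(Q) else 0)
print("knob",disc(slab(P,.436,.05,.02,.034,.048),0) if len(slab(P,.436,.05,.02,.034,.048)) else 0)
a=cv2.resize(c["image"][130:290,200:420,::-1],None,fx=3,fy=3);b=cv2.resize(t["image"][100:260,240:380,::-1],None,fx=3,fy=3)
cv2.imwrite("pics/s4.png",cv2.resize(np.hstack([a,b]),(800,355)))
```

```text
[0.442  0.0472 0.1309]
knob [4.349e-01 5.050e-02 1.190e-02 4.336e-01 4.940e-02 3.880e-02 5.800e+01]
vial 52 [ 6.464e-01 -1.900e-02  1.030e-02  6.459e-01 -1.830e-02  5.360e-02
  5.200e+01]
knob [4.310e-01 5.090e-02 1.010e-02 4.309e-01 5.020e-02 4.020e-02 1.700e+01]
```

View pics/s4.png

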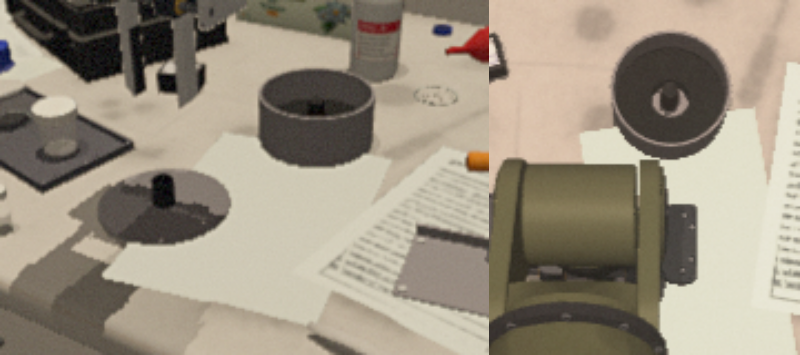

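The vial stands upright in the tub's well (right crop 668,97) with its top at 54 mm, as it should be. The lid's knob is at (162,190) in the left crop. Next is the knob.

Emit:
jog_arm --rows '[[[-0.003,-0.0015,0.02],0,0.05],[[-0.003,-0.0015,0.02],0,0.05],[[0,0,0.02],0,0.05],[[0,0,0.018],0,0.05],[[0,0,0],0,0.05],[[0,0,0],0,0.05],[[0,0,0],0,0.05]]'

```text
time_s: 31.67
ee_pos: [0.4358, 0.0504, 0.0538]
eef_rot: [3.142, -0.001, -0.001]
force: [-0.2, -0.6, 1.5]
grip_width: 0.0503
grip_force: 0.0
```

Emit:
jog_arm --rows '[[[0,0,0.015],0,0.05],[[0,0,0.012],0,0.05],[[0,0,0.01],0,0.05],[[0,0,0],0,0.05],[[0,0,0],0,0.05],[[0,0,0],0,0.05],[[0,0,0],0,0.05]]'

```text
time_s: 32.25
ee_pos: [0.4357, 0.0505, 0.0167]
eef_rot: [-3.142, -0.001, -0.001]
force: [0.1, 0.4, 0.2]
grip_width: 0.0498
grip_force: 0.0
```

Emit:
jog_arm --rows '[[[0,0,0],0,0.04],[[0,0,0],0,0.03],[[0,0,0],0,0.015],[[0,0,0],0,0.015],[[0,0,0],0,0.015],[[0,0,0],0,0.015],[[0,0,0],0,0.015]]' --squeeze 30

```text
time_s: 32.83
ee_pos: [0.4352, 0.0505, 0.016]
eef_rot: [-3.142, -0.0, -0.001]
force: [0.4, 0.2, 3.9]
grip_width: 0.0232
grip_force: 30.0
```

Emit:
jog_arm --rows '[[[0,0,-0.008],0,0.015],[[0,0,-0.015],0,0.015],[[0,0,-0.025],0,0.015],[[0,0,-0.025],0,0.015],[[0,0,-0.025],0,0.015],[[0,0,-0.025],0,0.015],[[0,0,-0.01],0,0.015],[[0,0,0],0,0.015],[[0.02,0.007,0],0,0.015],[[0.025,0.008,0],0,0.015],[[0.025,0.008,0],0,0.015],[[0.025,0.008,0],0,0.015]]'

```text
time_s: 33.83
ee_pos: [0.5305, 0.019, 0.147]
eef_rot: [-3.142, 0.002, -0.001]
force: [-0.0, 0.2, -0.7]
grip_width: 0.0237
grip_force: 30.0
```

Emit:
jog_arm --rows '[[[0.025,0.008,0],0,0.015],[[0.025,0.008,0],0,0.015],[[0.025,0.008,0],0,0.015],[[0.02,0.007,0],0,0.015],[[0.015,0.005,0],0,0.015],[[0.005,0.002,0],0,0.015],[[0,0,0],0,0.015],[[0,0,0],0,0.015],[[0,0,0],0,0.015],[[0,0,0],0,0.015],[[0,0,0],0,0.015]]'

```text
time_s: 34.75
ee_pos: [0.6447, -0.0183, 0.1492]
eef_rot: [3.142, -0.0, -0.0]
force: [0.6, -0.7, -0.3]
grip_width: 0.0236
grip_force: 30.0
```

Run:
```python
from h import *
c=camera("scene");P=cloud(c)
Q=slab(P,.645,-.018,.09,.125,.165);print(len(Q),disc(Q,0))
cv2.imwrite("pics/s5.png",cv2.resize(c["image"][80:250,220:450,::-1],None,fx=3,fy=3))
for i in range(3): camera("top");print(get_obs()["force"].round(1))
```

```text
985 [ 6.433e-01 -1.880e-02  7.090e-02  6.307e-01 -2.590e-02  1.428e-01
  9.850e+02]
[-0.2  0.7 -1.3]
[ 0.1  0.2 -2.2]
[-0.2  1.1 -0.7]
```

View pics/s5.png

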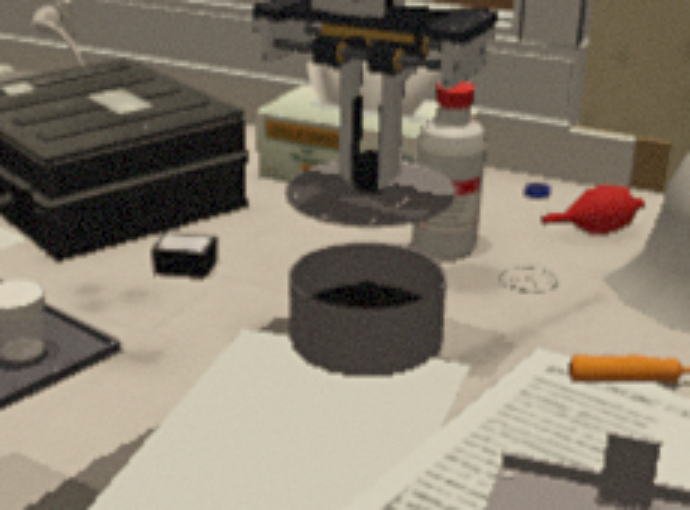

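The lid hangs level over the tub (crop 370,190) and is centred at about (.643,-.019). I'll lower it.

Emit:
jog_arm --rows '[[[0.001,0,0.015],0,0.015],[[0,0,0.02],0,0.015],[[0,0,0.015],0,0.015],[[0,0,0.008],0,0.015],[[0,0,0],0,0.015],[[0,0,0],0,0.015],[[0,0,0],0,0.015],[[0,0,0],0,0.015]]'

```text
time_s: 35.62
ee_pos: [0.6466, -0.0187, 0.0922]
eef_rot: [3.141, -0.002, -0.001]
force: [-1.1, -0.5, -1.1]
grip_width: 0.0229
grip_force: 30.0
```

Emit:
jog_arm --rows '[[[0,0,0.004],0,0.015],[[0,0,0.004],0,0.015],[[0,0,0.003],0,0.015],[[0,0,0.002],0,0.015],[[0,0,0],0,0.015],[[0,0,0],0,0.015],[[0,0,0],0,0.015],[[0,0,0],0,0.015]]'

```text
time_s: 36.28
ee_pos: [0.6462, -0.0187, 0.0781]
eef_rot: [3.142, -0.0, -0.001]
force: [-0.5, -0.2, -1.9]
grip_width: 0.0235
grip_force: 30.0
```

Emit:
jog_arm --rows '[[[0,0,0.001],0,0.015],[[0,0,0.001],0,0.015],[[0,0,0.0005],0,0.015],[[0,0,0],0,0.015],[[0,0,0],0,0.015],[[0,0,0],0,0.015]]'

```text
time_s: 36.78
ee_pos: [0.6462, -0.0187, 0.0761]
eef_rot: [3.142, -0.001, -0.001]
force: [-2.7, -0.5, 5.0]
grip_width: 0.0235
grip_force: 30.0
```

Emit:
jog_arm --rows '[[[0,0,0],0,0.025],[[0,0,0],0,0.03],[[0,0,0],0,0.04],[[0,0,0],0,0.05],[[0,0,-0.01],0,0.05],[[0,0,-0.02],0,0.05],[[0,0,-0.025],0,0.05],[[0,0,-0.03],0,0.06],[[0,0,-0.02],0,0.08],[[-0.01,-0.024,0],0,0.08],[[-0.0125,-0.03,0],0,0.08],[[-0.0125,-0.03,0],0,0.08]]'

```text
time_s: 37.78
ee_pos: [0.6107, 0.0659, 0.1815]
eef_rot: [-3.142, -0.001, -0.002]
force: [1.1, 0.1, -0.1]
grip_width: 0.0785
grip_force: 0.0
```

Emit:
jog_arm --rows '[[[-0.0125,-0.03,0],0,0.08],[[-0.0125,-0.03,0],0,0.08],[[-0.0125,-0.03,0],0,0.08],[[-0.0125,-0.03,0],0,0.08],[[-0.0125,-0.03,0],0,0.08],[[-0.0125,-0.03,0],0,0.08],[[-0.0125,-0.03,0],0,0.08],[[-0.0125,-0.03,0],0,0.08],[[-0.0125,-0.03,0],0,0.08],[[-0.005,-0.01,0],0,0.08],[[0,0,0],0,0.08]]'

```text
time_s: 38.7
ee_pos: [0.4927, 0.3475, 0.181]
eef_rot: [-3.141, -0.0, 0.002]
force: [0.4, -0.1, -0.2]
grip_width: 0.0803
grip_force: 0.0
```

Emit:
jog_arm --rows '[[[0,0,0],-7,0.08],[[0,0,0],-7,0.08],[[0,0,0],-7,0.08],[[0,0,0],-7,0.08],[[0,0,0],-7,0.08],[[0,0,0],-7,0.08],[[0,0,0],-7,0.08],[[0,0,0],-7,0.08],[[0,0,0],-7,0.08],[[0,0,0],-7,0.08],[[0,0,0],-7,0.08],[[0,0,0],-7,0.08]]'

```text
time_s: 39.7
ee_pos: [0.4947, 0.344, 0.1809]
eef_rot: [3.141, -0.0, 1.47]
force: [0.1, -0.7, -0.7]
grip_width: 0.0801
grip_force: 0.0
```

Emit:
jog_arm --rows '[[[0,0,0],-6,0.08],[[0,0,0],0,0.08],[[0,0,0],0,0.08],[[0,0,0],0,0.08]]'

```text
time_s: 40.03
ee_pos: [0.4942, 0.3448, 0.1807]
eef_rot: [3.141, -0.0, 1.566]
force: [-0.3, -0.7, 0.4]
grip_width: 0.08
grip_force: 0.0
```

Run:
```python
from h import *
print(get_obs()["ee_pos"].round(4))
for n in("scene","top"):
    c=camera(n);P=cloud(c);print(n)
    for l,a in dict(knob=(.646,-.018,.025,.09,.12),plate=(.646,-.018,.09,.062,.085),pot=(.474,.23,.035,.053,.075),bottle=(.496,.34,.03,.1,.12)).items():
        Q=slab(P,*a)
        if len(Q)>9: print(l,disc(Q,0))
        if l=="plate" and len(Q)>9:
            r=np.hypot(Q[:,0]-.646,Q[:,1]+.018);S=Q[(r>.02)&(r<.062)];A=np.c_[S[:,:2]-[.646,-.018],np.ones(len(S))];print("slope,z",np.linalg.lstsq(A,S[:,2],rcond=None)[0].round(4))
    save(c,n+"6.png")
```

```text
[0.4942 0.3448 0.1807]
scene
knob [ 6.443e-01 -1.940e-02  1.220e-02  6.421e-01 -2.100e-02  9.730e-02
  5.900e+01]
plate [ 6.468e-01 -2.010e-02  7.180e-02  6.345e-01 -2.470e-02  6.950e-02
  1.057e+03]
slope,z [ 0.0008 -0.0007  0.0696]
pot [4.739e-01 2.289e-01 2.660e-02 4.700e-01 2.270e-01 6.110e-02 1.940e+02]
bottle [4.940e-01 3.395e-01 1.990e-02 4.919e-01 3.363e-01 1.061e-01 9.400e+01]
top
knob [ 6.467e-01 -1.920e-02  1.250e-02  6.454e-01 -1.990e-02  1.006e-01
  8.000e+01]
plate [ 6.472e-01 -1.980e-02  7.030e-02  6.457e-01 -2.010e-02  7.110e-02
  2.307e+03]
slope,z [-0.0002 -0.0017  0.0711]
pot [4.750e-01 2.292e-01 2.530e-02 4.747e-01 2.292e-01 6.240e-02 3.440e+02]
bottle [4.957e-01 3.381e-01 1.910e-02 4.951e-01 3.372e-01 1.074e-01 2.160e+02]
```

View pics/scene6.png

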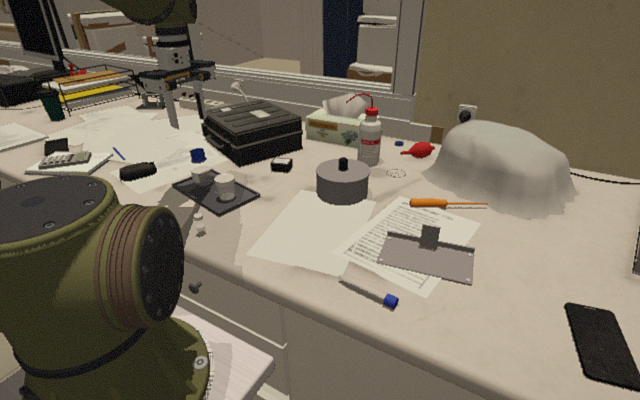

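The lid sits level on the tub (343,180), with its plate top at 71 mm, which is fully seated. The rack is empty. Next the bottle goes back, regrasped at the same pose I released it from.

Emit:
jog_arm --rows '[[[-0.003,0.0015,0.02],0,0.08],[[-0.002,0.001,0.02],0,0.08],[[0,0,0.01],0,0.08],[[0,0,0],0,0.08],[[0,0,0],0,0.08],[[0,0,0],0,0.08]]'

```text
time_s: 40.63
ee_pos: [0.4968, 0.3408, 0.1317]
eef_rot: [3.14, -0.001, 1.57]
force: [1.0, 0.2, -0.9]
grip_width: 0.08
grip_force: 0.0
```

Emit:
jog_arm --rows '[[[0,0,0.015],0,0.08],[[0,0,0.015],0,0.08],[[0,0,0.012],0,0.08],[[0,0,0],0,0.08],[[0,0,0],0,0.08],[[0,0,0],0,0.08],[[0,0,0],0,0.08]]'

```text
time_s: 41.22
ee_pos: [0.4968, 0.3407, 0.0896]
eef_rot: [3.14, -0.001, 1.57]
force: [0.7, 0.6, -0.4]
grip_width: 0.0804
grip_force: 0.0
```

Emit:
jog_arm --rows '[[[-0.001,0,0.001],0,0.08],[[0,0,0],0,0.06],[[0,0,0],0,0.03],[[0,0,0],0,0.03],[[0,0,0],0,0.03],[[0,0,0],0,0.03],[[0,0,0],0,0.03],[[0,0,0],0,0.03],[[0,0,0],0,0.03]]' --squeeze 20

```text
time_s: 41.97
ee_pos: [0.4963, 0.3394, 0.0873]
eef_rot: [-3.141, 0.0, 1.57]
force: [-0.9, -0.6, -0.5]
grip_width: 0.0402
grip_force: 18.3
```

Emit:
jog_arm --rows '[[[0,0,-0.008],0,0.03],[[0,0,-0.015],0,0.03],[[0,0,-0.02],0,0.03],[[0,0,-0.02],0,0.03],[[0,0,-0.02],0,0.03],[[0,0,-0.02],0,0.03],[[-0.01,0,-0.015],0,0.03],[[-0.02,0,0],0,0.03],[[-0.03,-0.002,0],0,0.03],[[-0.03,-0.002,0],0,0.03],[[-0.03,-0.002,0],0,0.03],[[-0.03,-0.002,0],0,0.03]]'

```text
time_s: 42.97
ee_pos: [0.4878, 0.1882, 0.206]
eef_rot: [3.141, -0.0, 1.57]
force: [1.2, 0.1, -2.0]
grip_width: 0.0402
grip_force: 18.3
```

Emit:
jog_arm --rows '[[[-0.03,-0.002,0],0,0.03],[[-0.03,-0.002,0],0,0.03],[[-0.03,-0.002,0],0,0.03],[[-0.03,-0.002,0],0,0.03],[[-0.03,-0.002,0],0,0.03],[[-0.03,-0.002,0],0,0.03],[[-0.03,-0.002,0],0,0.03],[[-0.03,-0.002,0],0,0.03],[[-0.03,-0.002,0],0,0.03],[[-0.03,-0.002,0],0,0.03],[[-0.03,-0.002,0],0,0.03],[[-0.03,-0.002,0],0,0.03]]'

```text
time_s: 43.97
ee_pos: [0.4636, -0.172, 0.2061]
eef_rot: [3.141, 0.0, 1.57]
force: [-0.3, -0.2, -3.1]
grip_width: 0.0403
grip_force: 18.3
```

Emit:
jog_arm --rows '[[[-0.03,0,0],0,0.03],[[-0.02,0,0],0,0.03],[[-0.01,0,0],0,0.03],[[0,0,0],0,0.03],[[0,0,0],0,0.03],[[0,0,0],0,0.03],[[0,0,0],0,0.03]]'

```text
time_s: 44.55
ee_pos: [0.4641, -0.2294, 0.2056]
eef_rot: [3.141, -0.0, 1.571]
force: [0.6, 0.2, -1.5]
grip_width: 0.0406
grip_force: 18.4
```

Emit:
jog_arm --rows '[[[-0.009,-0.001,0.02],0,0.03],[[-0.0085,0,0.02],0,0.03],[[0,0,0.02],0,0.03],[[0,0,0.02],0,0.03],[[0,0,0.013],0,0.03],[[0,0,0.008],0,0.03],[[0,0,0],0,0.03],[[0,0,0],0,0.03],[[0,0,0],0,0.03],[[0,0,0],0,0.03]]'

```text
time_s: 45.38
ee_pos: [0.4634, -0.2481, 0.1055]
eef_rot: [3.14, 0.001, 1.57]
force: [-0.3, 0.5, -1.5]
grip_width: 0.0403
grip_force: 18.4
```

Emit:
jog_arm --rows '[[[0.001,0,0.007],0,0.03],[[0,0,0.005],0,0.03],[[0,0,0.003],0,0.03],[[0,0,0.001],0,0.03],[[0,0,0],0,0.03],[[0,0,0],0,0.03],[[0,0,0],0,0.03]]'

```text
time_s: 45.97
ee_pos: [0.4631, -0.2473, 0.0891]
eef_rot: [3.141, 0.001, 1.57]
force: [-3.1, -0.1, 9.6]
grip_width: 0.0403
grip_force: 20.3
```

Emit:
jog_arm --rows '[[[0,0,0],0,0.045],[[0,0,0],0,0.055],[[0,0,0],0,0.07],[[0,0,0],0,0.08],[[0,0,-0.01],0,0.08],[[0,0,-0.02],0,0.08],[[0,0,-0.025],0,0.08],[[0,0,-0.025],0,0.08],[[0.02,0,-0.01],0,0.08],[[0.03,0.001,0],0,0.08],[[0.035,0.001,0],0,0.08],[[0.035,0.001,0],0,0.08]]'

```text
time_s: 46.97
ee_pos: [0.4658, -0.1259, 0.1793]
eef_rot: [3.141, 0.0, 1.569]
force: [1.6, 0.1, -0.7]
grip_width: 0.0796
grip_force: 0.0
```

Emit:
jog_arm --rows '[[[0.035,0.001,0],0,0.08],[[0.035,0.001,0],0,0.08],[[0.035,0.001,0],0,0.08],[[0.035,0.001,0],0,0.08],[[0.035,0.001,0],0,0.08],[[0.035,0.001,0],0,0.08],[[0.035,0.001,0],0,0.08],[[0.035,0.001,0],0,0.08],[[0.035,0,0],0,0.08],[[0.025,0,0],0,0.08],[[0.015,0,0],0,0.08],[[0,0,0],0,0.08]]'

```text
time_s: 47.97
ee_pos: [0.4739, 0.2304, 0.1789]
eef_rot: [3.141, -0.0, 1.573]
force: [0.2, -1.3, 0.1]
grip_width: 0.08
grip_force: 0.0
```

Emit:
jog_arm --rows '[[[0,0,0],0,0.08],[[0,0,0],0,0.08],[[0,0,0],0,0.08],[[0,0,0],0,0.08]]'

```text
time_s: 48.3
ee_pos: [0.4745, 0.2271, 0.1787]
eef_rot: [3.141, -0.0, 1.569]
force: [-0.1, -0.2, -0.1]
grip_width: 0.0802
grip_force: 0.0
```

Run:
```python
from h import *
for n in("scene","top"):
    P=cloud(camera(n));Q=slab(P,.463,-.246,.04,.105,.12);print(n,disc(Q,0) if len(Q)>9 else 0)
```

```text
scene [ 4.607e-01 -2.471e-01  1.950e-02  4.590e-01 -2.472e-01  1.087e-01
  2.080e+02]
top [ 4.612e-01 -2.474e-01  1.900e-02  4.613e-01 -2.471e-01  1.105e-01
  2.150e+02]
```

Emit:
jog_arm --rows '[[[0.003,0,0.02],0,0.08],[[0,0,0.025],0,0.08],[[0,0,0.025],0,0.08],[[0,0,0.02],0,0.08],[[0,0,0],0,0.08],[[0,0,0],0,0.08],[[0,0,0],0,0.08]]'

```text
time_s: 48.98
ee_pos: [0.475, 0.2311, 0.0899]
eef_rot: [3.14, -0.001, 1.57]
force: [1.0, -0.2, -0.4]
grip_width: 0.0801
grip_force: 0.0
```

Emit:
jog_arm --rows '[[[0,0,0.015],0,0.08],[[0,0,0.015],0,0.08],[[0,0,0.015],0,0.08],[[0,0,0.006],0,0.08],[[0,0,0],0,0.08],[[0,0,0],0,0.08],[[0,0,0],0,0.08]]'

```text
time_s: 49.57
ee_pos: [0.475, 0.2312, 0.0388]
eef_rot: [3.14, -0.001, 1.57]
force: [-0.4, -0.1, 0.3]
grip_width: 0.0797
grip_force: 0.0
```

Emit:
jog_arm --rows '[[[0,0,0],0,0.07],[[0,0,0],0,0.06],[[0,0,0],0,0.04],[[0,0,0],0,0.04],[[0,0,0],0,0.04],[[0,0,0],0,0.04],[[0,0,0],0,0.04]]' --squeeze 10

```text
time_s: 50.15
ee_pos: [0.4743, 0.231, 0.0375]
eef_rot: [3.141, -0.0, 1.57]
force: [-0.4, 0.1, 0.6]
grip_width: 0.0505
grip_force: 10.0
```

Emit:
jog_arm --rows '[[[0,0,-0.008],0,0.04],[[0,0,-0.015],0,0.04],[[0,0,-0.02],0,0.04],[[0,0,-0.025],0,0.04],[[0,0,-0.03],0,0.04],[[0,0,-0.03],0,0.04],[[-0.01,0,-0.03],0,0.04],[[-0.02,0,-0.01],0,0.04],[[-0.03,0,0],0,0.04],[[-0.03,0,0],0,0.04],[[-0.03,0,0],0,0.04],[[-0.03,0,0],0,0.04]]'

```text
time_s: 51.15
ee_pos: [0.4738, 0.0797, 0.2061]
eef_rot: [3.141, -0.0, 1.57]
force: [0.2, -0.1, 0.6]
grip_width: 0.0509
grip_force: 10.0
```

Emit:
jog_arm --rows '[[[-0.03,0,0],0,0.04],[[-0.03,0,0],0,0.04],[[-0.03,0,0],0,0.04],[[-0.03,0,0],0,0.04],[[-0.03,0,0],0,0.04],[[-0.03,0,0],0,0.04],[[-0.03,0,0],0,0.04],[[-0.03,0,0],0,0.04],[[-0.03,0,0],0,0.04],[[-0.03,0,0],0,0.04],[[-0.03,0,0],0,0.04],[[-0.03,0,0],0,0.04]]'

```text
time_s: 52.15
ee_pos: [0.4735, -0.2805, 0.2061]
eef_rot: [3.141, 0.0, 1.57]
force: [0.2, 0.9, -0.1]
grip_width: 0.0509
grip_force: 10.0
```

Emit:
jog_arm --rows '[[[-0.03,0.002,0],0,0.04],[[-0.02,0.002,0],0,0.04],[[-0.01,0,0],0,0.04],[[0,0,0],0,0.04],[[0,0,0],0,0.04],[[0,0,0],0,0.04],[[0,0,0],0,0.04]]'

```text
time_s: 52.73
ee_pos: [0.4781, -0.3379, 0.2058]
eef_rot: [3.141, 0.0, 1.571]
force: [0.8, -0.2, -0.2]
grip_width: 0.051
grip_force: 10.0
```

Emit:
jog_arm --rows '[[[0.002,0.001,0.02],0,0.04],[[0,0,0.025],0,0.04],[[0,0,0.025],0,0.04],[[0,0,0.025],0,0.04],[[0,0,0.025],0,0.04],[[0,0,0.018],0,0.04],[[0,0,0.01],0,0.04],[[0,0,0],0,0.04],[[0,0,0],0,0.04],[[0,0,0],0,0.04]]'

```text
time_s: 53.57
ee_pos: [0.4795, -0.3373, 0.059]
eef_rot: [3.14, 0.001, 1.57]
force: [-0.4, -0.6, 0.5]
grip_width: 0.0507
grip_force: 10.0
```

Emit:
jog_arm --rows '[[[0.001,0,0.008],0,0.04],[[0.001,0,0.005],0,0.04],[[0,0,0.003],0,0.04],[[0,0,0.002],0,0.04],[[0,0,0],0,0.04],[[0,0,0],0,0.04],[[0,0,0],0,0.04]]'

```text
time_s: 54.15
ee_pos: [0.4788, -0.335, 0.0394]
eef_rot: [-3.142, -0.0, 1.57]
force: [0.4, -0.5, -0.3]
grip_width: 0.051
grip_force: 10.0
```

Emit:
jog_arm --rows '[[[0,0,0.001],0,0.04],[[0,0,0],0,0.04],[[0,0,0],0,0.04],[[0,0,0],0,0.04]]'

```text
time_s: 54.48
ee_pos: [0.4791, -0.3352, 0.0391]
eef_rot: [3.141, 0.001, 1.57]
force: [-1.3, 1.6, 6.6]
grip_width: 0.0505
grip_force: 10.0
```

Contact. I'll release, retreat upward and check.

Emit:
jog_arm --rows '[[[0,0,0],0,0.06],[[0,0,0],0,0.07],[[0,0,0],0,0.08],[[0,0,0],0,0.08],[[0,0,-0.01],0,0.08],[[0,0,-0.025],0,0.08],[[0,0,-0.03],0,0.08],[[0,0,-0.03],0,0.08],[[0,0,-0.03],0,0.08],[[0,0,-0.03],0,0.08],[[0,0,0],0,0.08],[[0,0,0],0,0.08]]'

```text
time_s: 55.48
ee_pos: [0.4793, -0.3353, 0.1956]
eef_rot: [3.139, 0.002, 1.57]
force: [0.2, 0.1, -0.4]
grip_width: 0.0801
grip_force: 0.0
```

Emit:
jog_arm --rows '[[[0.03,0,0],0,0.08],[[0.03,0,0],0,0.08],[[0.03,0,0],0,0.08],[[0.03,0,0],0,0.08],[[0.03,0,0],0,0.08],[[0.03,0,0],0,0.08],[[0.03,0,0],0,0.08],[[0.03,0,0],0,0.08],[[0.03,0,0],0,0.08],[[0.03,0,0],0,0.08],[[0.02,0,0],0,0.08],[[0,0,0],0,0.08]]'

```text
time_s: 56.48
ee_pos: [0.4784, -0.0122, 0.1926]
eef_rot: [-3.14, -0.001, 1.573]
force: [0.9, -0.2, -0.4]
grip_width: 0.0801
grip_force: 0.0
```

Run:
```python
from h import *
print(get_obs()["ee_pos"],get_obs()["time_s"])
for n in("top","scene"):
    c=camera(n);P=cloud(c);save(c,n+"9.png")
    for l,a in dict(bottle=(.462,-.246,.04,.105,.12),pot=(.4797,-.3353,.04,.058,.075),white=(.325,.172,.03,.04,.06)).items():
        Q=slab(P,*a)
        if len(Q)>5: print(n,l,disc(Q,0))
```

```text
[ 0.47842998 -0.01217962  0.19256037] 56.4833
top bottle [ 4.614e-01 -2.472e-01  1.920e-02  4.611e-01 -2.471e-01  1.104e-01
  2.140e+02]
top pot [ 4.788e-01 -3.350e-01  2.570e-02  4.783e-01 -3.343e-01  6.550e-02
  3.530e+02]
top white [3.281e-01 1.741e-01 9.500e-03 3.281e-01 1.736e-01 4.960e-02 5.500e+01]
scene bottle [ 4.600e-01 -2.460e-01  1.970e-02  4.593e-01 -2.471e-01  1.086e-01
  2.060e+02]
scene pot [ 4.782e-01 -3.346e-01  2.590e-02  4.749e-01 -3.353e-01  6.360e-02
  4.140e+02]
scene white [3.267e-01 1.747e-01 1.090e-02 3.257e-01 1.727e-01 4.740e-02 5.900e+01]
```

View pics/scene9.png

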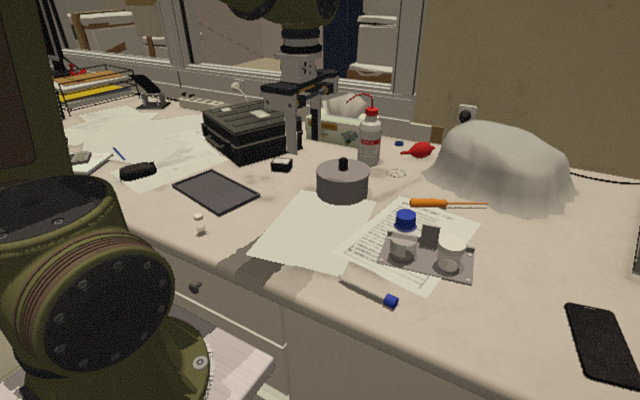

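The bottle (404,235) and pot (452,252) are back upright on the rack, within about 2 mm of where they stood. The lid is level on the tub (343,180), and the tube and white vial haven't moved. I'll hand in.

```bash
python3 -c "
from station import *
print(hand_in())"
```

```text
the job is handed in; nothing more can be done
None
```

The job is done and handed in at about 57 s: the vial stands in the tub's well with the lid level and fully home, and the bottle and pot are back upright on the rack about 2 mm from where they started.

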